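Wind the doser and hold its cartridge on the slanted nipple

ROBOT

A 6-joint arm with a two-finger parallel gripper is mounted at the origin on a cart in front of the work surface, level with it; the furniture and walls round the work are solid. World frame = base frame: x ahead of the robot, y to its left, z up, the work surface at z = 0. Lengths are in m, angles in rad, forces in N, time in s.
With the tool pointing down it reaches from about 0.25 to 0.775 m from the base axis. Payload 4 kg.
Tool frame: the origin (TCP) lies midway between the tips of the shut fingers; the grasp point (between the pads) lies 19 mm behind it (robot.grasp_offset is the distance from the TCP to the grasp point, in m); z points along the fingers, y is the direction in which the jaws open and shut (so a half turn about z gives the same grasp; the last joint's range is limited). The gripper opens to 94 mm and grips with 3 to 60 N. Pads are 16 mm wide; open, the fingers measure 119 mm over their backs; the gripper's body (75 mm by 177 mm) begins 78 mm behind the grasp point.
Start: joints at [1.176, 0.087, 1.371, -0, 1.684, -0.103], TCP at [0.158, 0.527, 0.206] pointing down, gripper open.
Joint ranges: [-3.1, 3.1], [-0.76, 2.03], [0.27, 2.55], [-1.08, 4.22], [0.17, 2.65], [-2.57, 2.57]. Speed limits (rad/s): [2.79, 2.79, 3.14, 3.14, 3.14, 3.14].

INTERFACE

Orientations are given as [roll, pitch, yaw] about the fixed x, y, z axes, in that order (R = Rz(yaw) Ry(pitch) Rx(roll)).
In Python, from bench import status, viewer, order, robot gives the robot as it stands. The module is installed in compiled form; this text tells all that it offers.
- The arm moves only by the tool move_arm, never from a script. Its argument "targets" is a list of rows, each a list of 3 entries, a list of its own where there are three numbers: the shift along the tool's x, y, z in mm, then the turn, a rotation vector about the tool's x, y, z in degrees, then the opening, from -1 (shut) to 1 (fully open). A call has 1 to 20 rows; each row is the pose to reach, as a shift and turn from the pose commanded when the call began, along the tool's axes at that moment; what a row does not reach only later rows make up. A row lasts 1/8 s, in which the tool goes at most 62.5 mm and 10.7 degrees, less where a joint would pass 70% of its speed; a pose out of reach is approached as far as the arm can. A call with a gripper value outside its range is refused whole. The fingers move at their own pace and stop on an object; the grip force is fixed at half the most. Time passes only in rows, so rows that repeat a pose let the fingers close. It gives the time, the measured TCP pose, the force and the opening at its end, in the units of the state.
- status.get_obs(): the state, without advancing time (a new reading comes with each control period).
- viewer.snapshot(name): name is "scene" or "side" or "wrist"; returns the picture (420x560x3 uint8, red, green, blue); there is no depth.
- viewer.camera_model(name): a dict with "K" (3x3 intrinsics, pixels), "xyz" and "attitude" of the camera in the world; the wrist camera has in their place "T_tool_cam" (4x4, takes a point from camera to tool coordinates, whose origin is the TCP and whose axes are the flange's). Camera axes: x right, y up, looking along -z (the intrinsics and any distortion apply to the point x, -y, -z); pixel columns grow to the right and rows downward; lengths in m; the calibration is good to about 2 mm. A picture is of the moment at which its call begins: read the wrist's pose just before it. camera_model takes no time and is no camera call.
- order.close_job(): hands the job in, once; it reports no verdict.
The state is a dict: "time": time; "joint_positions": joint angles; "qvel": joint speeds; "joint_torque": joint torques, N m; "tool_pos": TCP position; "ee_rot": TCP orientation; "wrist_force": force on the tool from outside, world axes, zero at the start; "wrist_torque": the same for the moment, N m; "width": finger opening in m.
Only numpy, scipy, OpenCV 4.12 (cv2) and the standard library are available. Lean on these libraries where they do the work, as an engineer would, in place of code of your own. Each camera call takes 0.05 s, during which the arm holds its last target. There are 200 camera calls.

TASK

Get the spring-wound grease doser going: wind its flat key clockwise, in several part turns, right up to its stop. Then take the metal cartridge out of its stand, press its coupler squarely onto the doser's slanted nipple until the jaws snap behind the nipple's head, push on until the coupler's mouth is down on the nipple's flange, and finish while still gripping the cartridge and holding it down there against its spring. Leave the other things on the bench where they are.

Things in the scene. Friction and masses are not known exactly. Their poses are not given: they have to be found in the camera images.
- doser: grey box bolted to the worktop, 62 high, 90 wide (x), 190 long (y), foot plate 112x202; origin at the centre of its underside. Flat winding key on top near its +y end, slanted nipple near its -y end (113 mm from the key)
- key (a joint): winding key of the doser, rad: 0 unwound, grows clockwise seen from above, hard stop at 2.9 (fully wound); starts between 0 and 0.5. It turns against friction and a weak spring (0.15 to 0.3 N m in all) and stays where it is let go, so it can be wound by part turns, regripping between them.
- key_grip (a point): centre of the key's flat upright steel wing, on its upright turning axis, 97 mm above the worktop. Wing 52 mm long along this frame's x, 9 mm thick along y (pinch across y), reaching 15 mm above and below this point. 27 mm below this point is the top of a round boss, 38 mm across. The frame turns with the key.
- nipple_seat (a point): centre of the nipple's flange face, about 88 mm above the worktop; z points out along the nipple, which leans 25 degrees (0.44 rad) from the vertical, away from the key. On this flange (43 mm across) stands a neck 9 mm thick; on it a ball head 16 mm across, centred at z = 23 mm, with a small round tip of 7 mm diameter that ends at z = 33 mm.
- cartridge_grip (a point): middle of the round aluminium barrel to be gripped: 28 mm diameter, from 25 mm below this point to 27 mm above, cap ending 35 mm above. z points from mouth to cap; starts upright, this point 76 mm above the worktop. Below the barrel a collar, 48 mm across, 6 thick, then the coupler sleeve, 38 across. About 0.25 kg. Yaw about its own axis does not matter.
- cartridge_mouth (a point): centre of the coupler's open lower end, 68 mm below cartridge_grip, same axes. Bore 20 mm. Two sprung jaws inside, 7 mm up from the mouth, 10 mm apart, must be pushed over the nipple's head (about 6 to 15 N along the axis); they snap shut behind it with the mouth about 8 mm off the flange. The mouth then goes on down to rest on the flange.
- jaw_a (a joint): one coupler jaw, m: 0 closed, about 0.003 while spread over the nipple's head
- jaw_b (a joint): the opposite coupler jaw, likewise
- valve (a joint): sprung valve pin inside the coupler, m: 0 out; pushed in by the nipple's tip: about 0.0015 when the jaws have just snapped, 0.009 to 0.010 with the mouth on the flange. Its spring pushes back with 4 N plus 1 N per mm, so the cartridge rises again by about 8 mm if it is let go.
- stand: fixed grey plastic block, 80x80x30, origin at the centre of its underside, with a round hole 43 mm wide and 22 mm deep in which the cartridge's coupler stands, mouth down; lift straight up by 25 mm or more to clear it
- petri0: loose petri dish, 90 across, 15 high, flat on the worktop; a bystander, leave it alone
- timer: loose bench timer, 68x68x20, flat on the worktop; a bystander, leave it alone
- specimen_cup: loose specimen cup with a screw lid, 72 across, 76 high, upright; a bystander, leave it alone
- marker_a: loose marker pen, 135 long, 17 thick, lying on the worktop; a bystander, leave it alone
- cartridge: the cartridge as a whole, origin at its mouth, axes as cartridge_grip
- nipple: the nipple as a whole, axes as nipple_seat, origin 3 mm below the flange face
Not all that is in view belongs to the job. Leave any green look-alike of the doser alone.

How it is judged:
On the way, in this order (a step that is already met when the one before it is completed fails the run):
1. the key is wound up to its stop (2.6 rad or more) (value of joint key above 2.6 rad), for 0.2 s.
2. the cartridge is lifted clear of its stand in the fingers (height (world z) of cartridge_mouth above 0.032 m and contact force between the fingers and cartridge above 2 N and contact force between cartridge and stand below 0.1 N), for 0.1 s.
3. the coupler has snapped onto the nipple, square to it (distance between cartridge_mouth and nipple_seat below 0.0088 m and angle between the z axis of cartridge_mouth and the z axis of nipple_seat, either way round below 0.12 rad and value of joint each of jaw_a, jaw_b below 0.0015 m), for 0.1 s.
At the end, for the whole second after the job is handed in: Key at 2.5 rad or more; cartridge gripped in the fingers, at rest, jaws shut behind the head (under 1.5 mm open), mouth within 5 mm of the flange centre, axis within 0.12 rad of the nipple's, valve pin in by over 6 mm, pressing on the nipple with over 3 N (value of joint key above 2.5 rad and distance between cartridge_mouth and nipple_seat below 0.005 m and angle between the z axis of cartridge_mouth and the z axis of nipple_seat, either way round below 0.12 rad and value of joint each of jaw_a, jaw_b below 0.0015 m and value of joint valve above 0.006 m and contact force between the fingers and cartridge above 2 N and contact force between cartridge and nipple above 3 N and linear speed of cartridge below 0.02 m/s); the arm keeps its last pose, push and grip.
It fails at once if a loose bystander is moved by more than 3 cm (distance of any of petri0, timer, specimen_cup, marker_a from where it was at the start of the episode above 0.03 m).
It also fails if it takes over 54 s, if anything falls off the work surface, if the arm or the gripper's body presses on something with over 40 N, if the wrist force passes 120 N, or if a joint passes its speed limit or range.

## Working session

There is one attempt and no reset: what is moved stays moved. The work goes in short steps, Python scripts to look and compute and a tool call to move; the robot and the scene stay as the last step left them, time stands still between calls to the robot, and variables do not carry over. Pictures are saved under pics/ and viewed, about 8 in all and at most 12, crops included, and the job is handed in when it is done.

Besides the shell and the picture viewer there is one more tool, called after ">>>" by a JSON object that holds its "api" and its "payload". move_arm: Moves the arm, as the interface text tells. Its arguments: {"type":"object","properties":{"targets":{"type":"array"}},"required":["targets"]}

```bash
mkdir -p pics; cat > h.py <<'E'
import numpy as np, cv2
from scipy.spatial.transform import Rotation as R
from bench import status, viewer, order, robot
def snap(n,f):
    o=status.get_obs(); im=viewer.snapshot(n); cv2.imwrite('pics/'+f,im[:,:,::-1]); return o,im
def cam(n,o=None):
    m=viewer.camera_model(n); K=np.array(m['K'])
    return m,K
E
python3 - <<'E'
from h import *
print(status.get_obs())
for n in ['scene','side','wrist']:
    o,im=snap(n,n+'0.png'); print(viewer.camera_model(n))
a=[cv2.imread(f'pics/{n}0.png') for n in ['scene','side']]
E
```

```text
{'time': 0.0, 'joint_positions': array([ 1.17587670e+00,  8.79477548e-02,  1.37224925e+00,  1.88730471e-06,
        1.68358966e+00, -1.03101166e-01]), 'qvel': array([-0.00203564, -0.00149163, -0.00113001, -0.00146316,  0.00171669,
        0.00140771]), 'joint_torque': array([-2.43894010e-04, -3.40191829e+01, -3.02423358e+01,  7.16190669e-02,
        3.30886873e-02, -1.97629179e-04]), 'tool_pos': array([0.15802444, 0.52623777, 0.20431068]), 'ee_rot': array([-3.13941049e+00, -2.27669708e-04,  2.84977416e+00]), 'wrist_force': array([-0.02059765,  0.43053443,  0.0270036 ]), 'wrist_torque': array([-9.91582334e-03,  8.39735587e-05,  1.58695993e-02]), 'width': 0.0935368571226108}
{'K': array([[412.17400001,   0.        , 283.53741304],
       [  0.        , 412.17400001, 207.94921479],
       [  0.        ,   0.        ,   1.        ]]), 'xyz': array([-0.07657415, -0.64864342,  0.67313988]), 'attitude': array([ 9.94452921e-01,  7.42763851e-04, -8.49612646e-01])}
{'K': array([[528.13447664,   0.        , 276.62822023],
       [  0.        , 528.13447664, 213.81513183],
       [  0.        ,   0.        ,   1.        ]]), 'xyz': array([0.30675817, 1.44676397, 0.85508784]), 'attitude': array([ 1.11984215,  0.02070794, -2.97009643])}
{'K': array([[372.38823737,   0.        , 281.29539217],
       [  0.        , 372.38823737, 207.58470354],
       [  0.        ,   0.        ,   1.        ]]), 'T_tool_cam': array([[-4.43852710e-04,  9.71493849e-01,  2.37064345e-01,
         7.01681768e-02],
       [ 9.99999890e-01,  3.95265358e-04,  2.52483336e-04,
         4.65906625e-04],
       [ 1.51582685e-04,  2.37064431e-01, -9.71493918e-01,
        -1.77995563e-01],
       [ 0.00000000e+00,  0.00000000e+00,  0.00000000e+00,
         1.00000000e+00]])}
```

View pics/scene0.png

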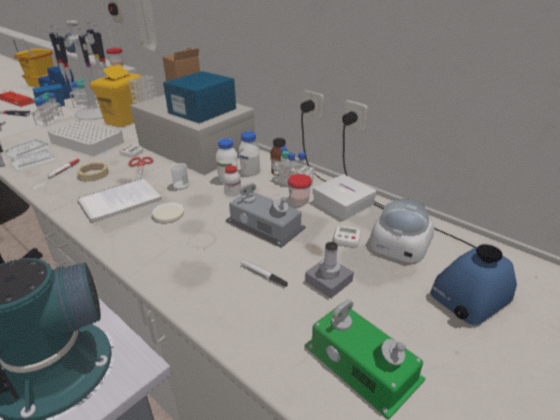

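View pics/side0.png

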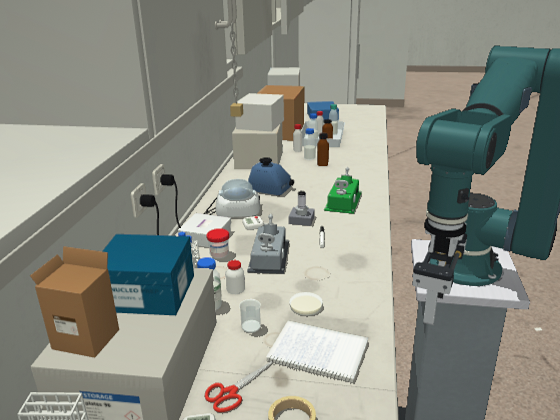

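Candidates: the grey doser at scene (266,215), side (269,250); the green look-alike at (366,355)/(343,193), to be left alone. Cartridge in its stand at (330,265)/(302,208). White cup and bottles are clutter. Next is one close crop of both views.

```bash
cat >> h.py <<'E'
def ray(n,uv,o=None):
    m=viewer.camera_model(n); K=np.array(m['K'])
    d=np.linalg.inv(K)@np.array([uv[0],uv[1],1.]); d=np.array([d[0],-d[1],-d[2]])
    if n=='wrist':
        T=np.array(m['T_tool_cam']); Rt=R.from_euler('xyz',o['ee_rot']).as_matrix()
        p=o['tool_pos']+Rt@T[:3,3]; d=Rt@T[:3,:3]@d
    else:
        p=np.array(m['xyz']); d=R.from_euler('xyz',m['attitude']).as_matrix()@d
    return p,d/np.linalg.norm(d)
def onz(n,uv,z,o=None):
    p,d=ray(n,uv,o); return p+d*(z-p[2])/d[2]
def tri(a,b):
    A=np.zeros((3,3));y=np.zeros(3)
    for p,d in (a,b):
        M=np.eye(3)-np.outer(d,d);A+=M;y+=M@p
    x=np.linalg.solve(A,y); return x,[np.linalg.norm((np.eye(3)-np.outer(d,d))@(x-p)) for p,d in (a,b)]
def proj(n,X,o=None):
    m=viewer.camera_model(n);K=np.array(m['K'])
    if n=='wrist':
        T=np.array(m['T_tool_cam']); Rt=R.from_euler('xyz',o['ee_rot']).as_matrix()
        c=T[:3,:3].T@(Rt.T@(np.array(X)-o['tool_pos'])-T[:3,3])
    else: c=R.from_euler('xyz',m['attitude']).as_matrix().T@(np.array(X)-m['xyz'])
    q=K@np.array([c[0],-c[1],-c[2]]); return q[:2]/q[2]
E
python3 - <<'E'
from h import *
a=cv2.imread('pics/scene0.png')[175:305,215:365]; b=cv2.imread('pics/side0.png')[175:285,240:340]
a=cv2.resize(a,None,fx=3,fy=3,interpolation=2); b=cv2.resize(b,None,fx=3.5,fy=3.5,interpolation=2)
c=np.zeros((390,800,3),np.uint8); c[:390,:450]=a; c[:385,450:800]=b; cv2.imwrite('pics/crop1.png',c)
E
```

```text
(no output)
```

View pics/crop1.png

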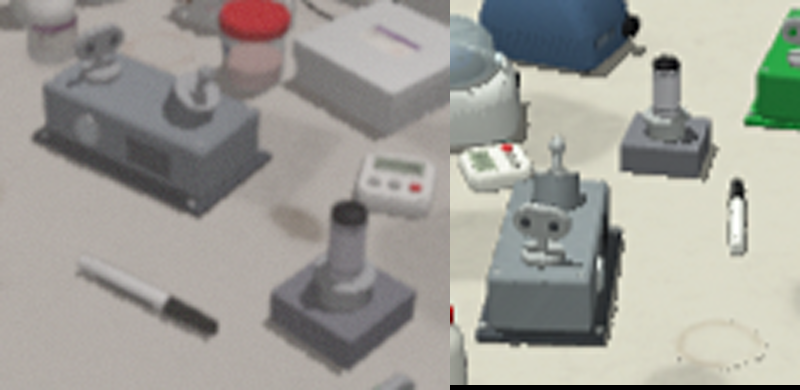

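The grey doser sits at left (crop 150,130), with the key at (100,42) and the nipple at (205,80). The cartridge stands in its grey block at (340,290), and the side view agrees with all of this. Triangulating.

```bash
python3 - <<'E'
from h import *
np.set_printoptions(precision=4,suppress=True)
A=lambda u,v:(215+u/3,175+v/3); B=lambda u,v:(240+(u-450)/3.5,175+v/3.5)
for n,a,b in [('key',A(100,42),B(543,222)),('ball',A(205,80),B(558,145)),('captop',A(349,212),B(666,62))]:
    print(n,tri(ray('scene',a),ray('side',b)))
for n,a in [('foot L',(35,137)),('foot near',(196,212)),('foot R',(270,157)),('stand L',(270,298)),('stand near',(362,325)),('stand R',(415,292))]:
    print(n,onz('scene',A(*a),.03 if 'stand' in n else 0.005))
print(onz('scene',A(250,70),.08),onz('scene',A(395,185),.02),onz('scene',A(148,292),.01))
E
```

```text
key (array([0.5936, 0.0727, 0.0963]), [np.float64(0.0028184523545962364), np.float64(0.002818452354596195)])
ball (array([ 0.6007, -0.0523,  0.1064]), [np.float64(0.00042839480246439096), np.float64(0.00042839480246437416)])
captop (array([ 0.5285, -0.2546,  0.1078]), [np.float64(0.0019476189883494094), np.float64(0.0019476189883494849)])
foot L [0.5388 0.1081 0.005 ]
foot near [ 0.5541 -0.0824  0.005 ]
foot R [ 0.6603 -0.0794  0.005 ]
stand L [ 0.4888 -0.2165  0.03  ]
stand near [ 0.511  -0.2865  0.03  ]
stand R [ 0.5677 -0.2961  0.03  ]
[ 0.6715 -0.0443  0.08  ] [ 0.6832 -0.2007  0.02  ] [ 0.448  -0.1259  0.01  ]
```

```bash
cat >> h.py <<'E'
np.set_printoptions(precision=4,suppress=True)
def to(pos,eul=None,Rm=None,o=None):
    o=o or status.get_obs(); R0=R.from_euler('xyz',o['ee_rot'])
    R1=R0 if eul is None and Rm is None else (Rm if Rm is not None else R.from_euler('xyz',eul))
    print('shift mm',R0.inv().apply(np.array(pos)-o['tool_pos'])*1000,'rot deg',np.degrees((R0.inv()*R1).as_rotvec()), 't',o['time'])
E
python3 - <<'E'
from h import *
to([.594,.04,.25],[np.pi,0,1.75])
E
```

```text
shift mm [-557.4168 -340.4788  -44.94  ] rot deg [-0.0919  0.0451 63.0134] t 0.15
```

>>> {"api": "move_arm", "payload": {"targets": [[[-55, -34, -50], [0, 0, 6], 1], [[-110, -68, -50], [0, 0, 12], 1], [[-165, -102, -50], [0, 0, 18], 1], [[-220, -136, -50], [0, 0, 24], 1], [[-275, -170, -50], [0, 0, 31], 1], [[-330, -204, -50], [0, 0, 37], 1], [[-385, -238, -47], [0, 0, 43], 1], [[-440, -272, -45], [0, 0, 50], 1], [[-495, -306, -45], [0, 0, 56], 1], [[-557, -340, -45], [0, 0, 63], 1], [[-557, -340, -45], [0, 0, 63], 1], [[-557, -340, -45], [0, 0, 63], 1], [[-557, -340, -45], [0, 0, 63], 1]]}}

```text
time: 1.78
tool_pos: [0.5934, 0.0413, 0.25]
ee_rot: [-3.14, -0.001, 1.75]
wrist_force: [-0.4, 0.2, -0.1]
width: 0.0936
```

```bash
python3 - <<'E'
from h import *
o,im=snap('wrist','w1.png'); import pickle; pickle.dump(o,open('w1.pkl','wb'))
print(o['tool_pos'],o['ee_rot'],o['time'],o['joint_positions'])
for X in [(.5936,.0727,.0963),(.6007,-.0523,.1064),(.5285,-.2546,.108)]: print(proj('wrist',X,o))
E
```

```text
[0.5934 0.0413 0.25  ] [-3.1405 -0.0009  1.7504] 1.775 [-0.0261  0.1854  1.1733  0.0006  1.7842 -0.2056]
[289.5777 161.6582]
[272.8853 294.7842]
[172.5457 456.6814]
```

View pics/w1.png

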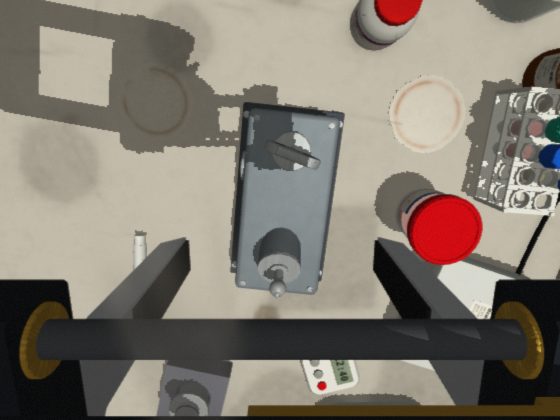

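Key wing at (293,152), running about (268,141)–(320,164). Nipple head near (278,287), timer at the bottom, cartridge stand at (190,385). Close crop for both features.

```bash
python3 - <<'E'
import cv2,numpy as np
a=cv2.imread('pics/w1.png'); 
c=np.hstack([cv2.resize(a[120:190,245:335],None,fx=4.4,fy=4.4,interpolation=2),cv2.resize(a[228:298,235:325],None,fx=4.4,fy=4.4,interpolation=2)])
print(c.shape);cv2.imwrite('pics/crop2.png',c)
E
```

```text
(308, 792, 3)
```

View pics/crop2.png

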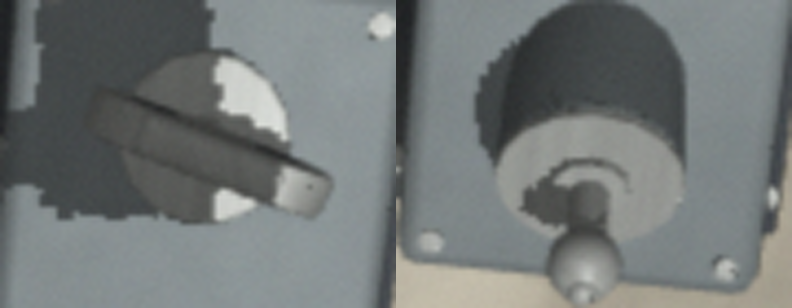

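```bash
python3 - <<'E'
from h import *
import pickle; o=pickle.load(open('w1.pkl','rb'))
A=lambda u,v:(245+u/4.4,120+v/4.4); B=lambda u,v:(235+(u-396)/4.4,228+v/4.4)
print('key top',onz('wrist',A(212,152),.112,o),'boss',onz('wrist',A(204,136),.070,o))
a=onz('wrist',A(95,133),.112,o);b=onz('wrist',A(310,217),.112,o);print('wing ang',np.degrees(np.arctan2(*(b-a)[1::-1])),np.linalg.norm(b-a))
a=onz('wrist',A(108,88),.112,o);b=onz('wrist',A(332,178),.112,o);print('wing ang',np.degrees(np.arctan2(*(b-a)[1::-1])),np.linalg.norm(b-a))
print('ball',onz('wrist',B(585,265),.088+.023*np.cos(.436),o),'flange',onz('wrist',B(591,177),.088,o))
# box edges yaw
ed=[onz('wrist',p,.062,o) for p in [(245,103),(236,288),(343,112),(318,293)]]; print(ed)
to([.5945,.073,.30],o=None)
E
```

```text
key top [0.5949 0.0809 0.112 ] boss [0.5945 0.0802 0.07  ]
wing ang -10.982645657216048 0.044519845295654836
wing ang -11.392839935232061 0.04628156788040422
ball [ 0.604  -0.0437  0.1088] flange [ 0.6032 -0.0325  0.088 ]
[array([0.5433, 0.1159, 0.062 ]), array([ 0.5634, -0.0739,  0.062 ]), array([0.6364, 0.1244, 0.062 ]), array([ 0.6508, -0.0639,  0.062 ])]
shift mm [ 30.5051   6.8039 -49.4684] rot deg [0. 0. 0.] t 1.825
```

```bash
python3 - <<'E'
from h import *
to([.5948,.080,.165],[np.pi,0,np.radians(180-11.2)])
E
```

```text
shift mm [37.2536  8.393  85.5354] rot deg [  0.0074  -0.0408 -68.4584] t 1.825
```

>>> {"api": "move_arm", "payload": {"targets": [[[10, 3, 20], [0, 0, -10], 1], [[20, 6, 40], [0, 0, -20], 1], [[30, 8, 60], [0, 0, -30], 1], [[37, 8, 85], [0, 0, -40], 1], [[37, 8, 85], [0, 0, -50], 1], [[37, 8, 85], [0, 0, -60], 1], [[37, 8, 85], [0, 0, -68.5], 1], [[37, 8, 85], [0, 0, -68.5], 1], [[37, 8, 85], [0, 0, -68.5], 1]]}}

```text
time: 2.95
tool_pos: [0.5947, 0.0796, 0.1659]
ee_rot: [3.141, 0.001, 2.945]
wrist_force: [0.5, -0.3, 0.9]
width: 0.0944
```

```bash
python3 - <<'E'
from h import *
import pickle
o,im=snap('wrist','w2.png'); pickle.dump(o,open('w2.pkl','wb'))
print(o['tool_pos'],o['ee_rot'],o['time'],o['joint_positions'])
print(proj('wrist',(.5948,.0805,.112),o),proj('wrist',(.5948,.0805,.07),o),proj('wrist',(.604,-.0437,.1088),o))
E
```

```text
[0.5947 0.0796 0.1659] [3.1413 0.0005 2.945 ] 2.95 [ 0.0384  0.2084  1.3119  0.0002  1.6207 -1.3358]
[281.8338 227.6049] [281.7438 211.5723] [105.1117 273.3006]
```

View pics/w2.png

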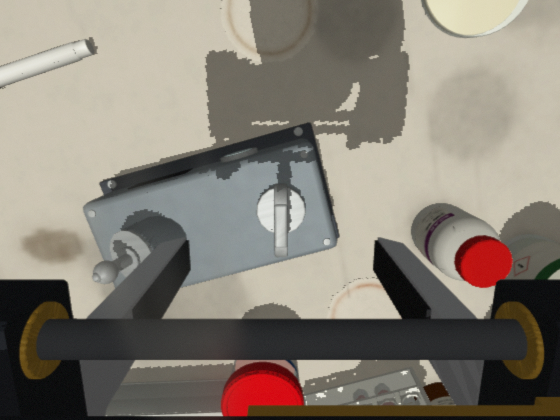

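Wing top at (281,222), upright in the picture, boss at (281,210). Both are within 1–2 px of the prediction, so position and yaw are right. Going down to grip.

>>> {"api": "move_arm", "payload": {"targets": [[[0, 0.5, 40], [0, 0, 0], 1], [[0, 0.5, 70], [0, 0, 0], 1], [[0, 0.5, 87], [0, 0, 0], 1], [[0, 0.5, 87], [0, 0, 0], 0], [[0, 0.5, 87], [0, 0, 0], -1], [[0, 0.5, 87], [0, 0, 0], -1], [[0, 0.5, 87], [0, 0, 0], -1], [[0, 0.5, 87], [0, 0, 0], -1]]}}

```text
time: 4.0
tool_pos: [0.5955, 0.0792, 0.079]
ee_rot: [3.141, 0.001, 2.946]
wrist_force: [-0.3, -0.8, -0.1]
width: 0.047
```

>>> {"api": "move_arm", "payload": {"targets": [[[0, 0, 0], [0, 0, 0], -1], [[0, 0, 0], [0, 0, 0], -1], [[0, 0, 0], [0, 0, 0], -1], [[0, 0, 0], [0, 0, 0], -1], [[0, 0, 0], [0, 0, 0], -1]]}}

```text
time: 4.62
tool_pos: [0.5952, 0.0789, 0.0784]
ee_rot: [-3.141, -0.0, 2.946]
wrist_force: [-0.3, -1.0, 0.4]
width: 0.009
```

>>> {"api": "move_arm", "payload": {"targets": [[[0, 0, 0], [0, 0, 8], -1], [[0, 0, 0], [0, 0, 16], -1], [[0, 0, 0], [0, 0, 24], -1], [[0, 0, 0], [0, 0, 32], -1], [[0, 0, 0], [0, 0, 40], -1], [[0, 0, 0], [0, 0, 48], -1], [[0, 0, 0], [0, 0, 56], -1], [[0, 0, 0], [0, 0, 64], -1], [[0, 0, 0], [0, 0, 72], -1], [[0, 0, 0], [0, 0, 72], -1], [[0, 0, 0], [0, 0, 72], -1]]}}

```text
time: 6.0
tool_pos: [0.5958, 0.0795, 0.0784]
ee_rot: [3.14, -0.0, 1.691]
wrist_force: [3.2, 0.4, -2.9]
width: 0.0087
```

>>> {"api": "move_arm", "payload": {"targets": [[[0, 0, 0], [0, 0, 0], -0.5], [[0, 0, 0], [0, 0, 0], -0.5], [[0, 0, 0], [0, 0, 0], -1], [[0, 0, 0], [0, 0, 0], -1], [[0, 0, 0], [0, 0, 0], -1], [[0, 0, 0], [0, 0, 8], -1], [[0, 0, 0], [0, 0, 16], -1], [[0, 0, 0], [0, 0, 24], -1], [[0, 0, 0], [0, 0, 32], -1], [[0, 0, 0], [0, 0, 40], -1], [[0, 0, 0], [0, 0, 48], -1], [[0, 0, 0], [0, 0, 56], -1], [[0, 0, 0], [0, 0, 62], -1], [[0, 0, 0], [0, 0, 62], -1], [[0, 0, 0], [0, 0, 62], -1]]}}

```text
time: 7.88
tool_pos: [0.5963, 0.079, 0.0786]
ee_rot: [3.14, -0.002, 0.609]
wrist_force: [4.6, -0.6, -2.1]
width: 0.0086
```

```bash
python3 -c "
from h import *
o=status.get_obs();print(o['wrist_torque'],o['wrist_force'],o['width'],o['joint_positions'],o['ee_rot'])"
```

```text
[-0.1614 -0.793   0.2233] [ 4.6311 -0.5845 -2.0879] 0.008590568488406065 [ 0.0377  0.2549  1.4319 -0.0003  1.4525  0.9999] [ 3.1401 -0.0018  0.6087]
```

>>> {"api": "move_arm", "payload": {"targets": [[[0, 0, 0], [0, 0, 0], -0.5], [[0, 0, 0], [0, 0, 0], -0.5], [[0, 0, 0], [0, 0, 0], -1], [[0, 0, 0], [0, 0, 0], -1], [[0, 0, 0], [0, 0, 0], -1], [[0, 0, 0], [0, 0, 4], -1], [[0, 0, 0], [0, 0, 8], -1], [[0, 0, 0], [0, 0, 11], -1], [[0, 0, 0], [0, 0, 14], -1], [[0, 0, 0], [0, 0, 14], -1]]}}

```text
time: 9.12
tool_pos: [0.5954, 0.0786, 0.0785]
ee_rot: [3.141, 0.0, 0.363]
wrist_force: [1.2, -3.3, -0.4]
width: 0.0086
```

```bash
python3 -c "
from h import *
o=status.get_obs();print(o['wrist_torque'],o['wrist_force'],o['width'],o['ee_rot'])"
```

```text
[-0.571  -0.0679  0.213 ] [ 1.1992 -3.314  -0.4208] 0.008556163731600832 [3.1405 0.0002 0.3633]
```

Torque is still the plain winding torque, so the stop isn't reached yet. Continuing in small turns.

>>> {"api": "move_arm", "payload": {"targets": [[[0, 0, 0], [0, 0, 2], -1], [[0, 0, 0], [0, 0, 4], -1], [[0, 0, 0], [0, 0, 6], -1], [[0, 0, 0], [0, 0, 6], -1], [[0, 0, 0], [0, 0, 6], -1]]}}

```text
time: 9.75
tool_pos: [0.5954, 0.0786, 0.0785]
ee_rot: [3.14, 0.0, 0.257]
wrist_force: [3.2, -5.0, -0.5]
width: 0.009
```

```bash
python3 -c "
from h import *
o=status.get_obs();print(o['wrist_torque'],o['wrist_force'],o['width'],o['ee_rot'])"
```

```text
[-0.8807 -0.1297  0.4454] [ 3.164  -5.0249 -0.4754] 0.009004689986592696 [3.1405 0.     0.2571]
```

>>> {"api": "move_arm", "payload": {"targets": [[[0, 0, 0], [0, 0, 2], -1], [[0, 0, 0], [0, 0, 4], -1], [[0, 0, 0], [0, 0, 4], -1], [[0, 0, 0], [0, 0, 4], -1]]}}

```text
time: 10.25
tool_pos: [0.5954, 0.0786, 0.0785]
ee_rot: [3.14, -0.0, 0.188]
wrist_force: [1.9, -5.3, -0.7]
width: 0.0097
```

```bash
python3 -c "
from h import *
o=status.get_obs();print(o['wrist_torque'],o['wrist_force'],o['width'],o['ee_rot'])"
```

```text
[-0.9672 -0.1166  0.6313] [ 1.8507 -5.3404 -0.7193] 0.009717998097575316 [ 3.1403 -0.      0.1882]
```

Torque climbs (0.21→0.45→0.63 N m) while the wing yields in the pads, at a total near 2.95 rad: the stop is reached. Releasing and going over the cartridge.

>>> {"api": "move_arm", "payload": {"targets": [[[0, 0, 0], [0, 0, -4], -1], [[0, 0, 0], [0, 0, -4], 0], [[0, 0, 0], [0, 0, -4], 0.3], [[0, 0, 0], [0, 0, -4], 0.3], [[0, 0, 0], [0, 0, -4], 0.3], [[0, 0, -40], [0, 0, -4], 0.5], [[0, 0, -90], [0, 0, -4], 0.7], [[0, 0, -140], [0, 0, -10], 1], [[0, 0, -170], [0, 0, -20], 1]]}}

```text
time: 11.38
tool_pos: [0.5959, 0.0795, 0.2522]
ee_rot: [3.14, -0.004, 0.543]
wrist_force: [-0.9, -0.3, -0.2]
width: 0.0858
```

```bash
python3 - <<'E'
from h import *
o=status.get_obs();print(o['ee_rot'],o['tool_pos'])
to([.53,-.245,.25],[np.pi,0,1.65])
a=cv2.imread('pics/w2.png')[225:300,70:160]
cv2.imwrite('pics/crop3.png',cv2.resize(a,None,fx=6,fy=6,interpolation=2))
E
```

```text
[ 3.1397 -0.0043  0.5426] [0.5959 0.0795 0.2522]
shift mm [-224.0013  243.8551    1.6782] rot deg [  0.2322  -0.1639 -63.4515] t 11.375
```

>>> {"api": "move_arm", "payload": {"targets": [[[-40, 45, 0], [0, 0, -10], 1], [[-80, 90, 0], [0, 0, -20], 1], [[-120, 135, 0], [0, 0, -30], 1], [[-160, 180, 2], [0, 0, -40], 1], [[-200, 220, 2], [0, 0, -50], 1], [[-224, 244, 2], [0, 0, -60], 1], [[-224, 244, 2], [0, 0, -63.5], 1], [[-224, 244, 2], [0, 0, -63.5], 1], [[-224, 244, 2], [0, 0, -63.5], 1]]}}

```text
time: 12.5
tool_pos: [0.5278, -0.2446, 0.2465]
ee_rot: [3.141, -0.0, 1.645]
wrist_force: [-0.2, 1.0, 0.3]
width: 0.0942
```

```bash
python3 - <<'E'
from h import *
import pickle
o,im=snap('wrist','w3.png'); pickle.dump(o,open('w3.pkl','wb'))
print(o['tool_pos'],o['ee_rot'],o['time'],o['joint_positions'])
print(proj('wrist',(.53,-.245,.111),o),proj('wrist',(.604,-.0437,.1088),o),proj('wrist',(.5948,.0805,.112),o))
c=np.zeros((600,800,3),np.uint8);c[:420,:560]=im[:,:,::-1]
c[420:600,:216]=cv2.resize(cv2.imread('pics/crop3.png'),(216,180))
cv2.imwrite('pics/w3c.png',c)
E
```

```text
[ 0.5278 -0.2446  0.2465] [ 3.1414 -0.0002  1.6453] 12.5 [-0.5315  0.1545  1.2157  0.0003  1.7713 -0.6059]
[285.4918 200.3105] [405.4147 -56.611 ] [ 422.0335 -275.2351]
```

View pics/w3c.png

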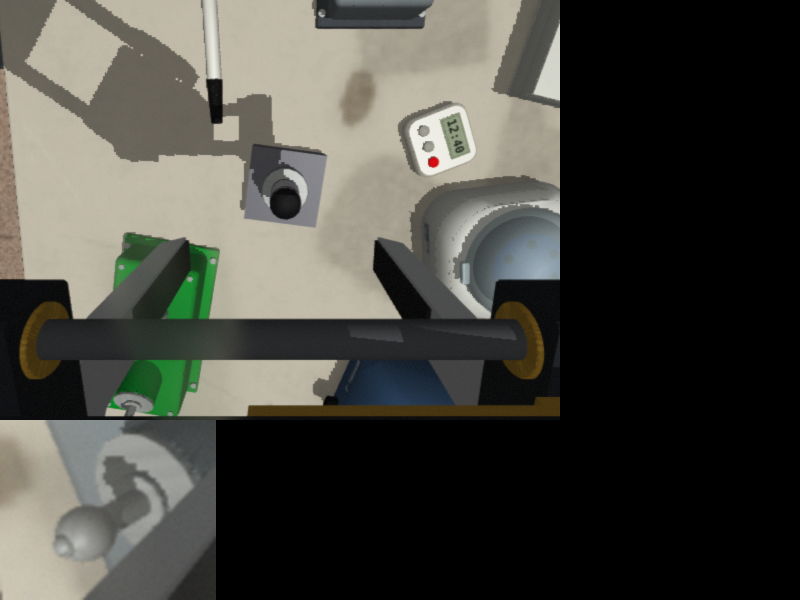

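The cartridge cap is at (285,203), with its stand at (285,187). The timer, marker and green look-alike are all clear of the fingers' path. The ball in the w2 crop is at w2 (105,272). Refining by mask.

```bash
python3 - <<'E'
from h import *
import pickle
o=pickle.load(open('w3.pkl','rb'));im=cv2.imread('pics/w3.png')
m=(im[170:230,255:315].max(2)<55).astype(np.uint8)
n,l,s,c=cv2.connectedComponentsWithStats(m); i=1+s[1:,4].argmax(); print(s[i],c[i])
u,v=255+c[i][0],170+c[i][1]
print('cap',(u,v),onz('wrist',(u,v),.110,o))
# light collar/sleeve: stand edges corners top z=.03
q=np.mean([onz('wrist',p,.03,o) for p in [(254,146),(326,154),(317,226),(246,217)]],0);print('stand c',q)
o1=pickle.load(open('w1.pkl','rb'));o2=pickle.load(open('w2.pkl','rb'))
print(tri(ray('wrist',(278,288.2),o1),ray('wrist',(105.4,272.1),o2)))
E
```

```text
[ 15  16  30  33 793] [29.7402 32.3972]
cap (np.float64(284.7402269861286), np.float64(202.3972257250946)) [ 0.5295 -0.2471  0.11  ]
stand c [ 0.5314 -0.2479  0.03  ]
(array([ 0.6038, -0.0448,  0.1084]), [np.float64(0.0007737544733505531), np.float64(0.0007737544733505199)])
```

```bash
python3 - <<'E'
from h import *
o=status.get_obs();print(o['ee_rot'],o['tool_pos'],o['time'])
to([.5303,-.248,.054],[np.pi,0,1.65])
E
```

```text
[ 3.1414 -0.0002  1.6458] [ 0.5279 -0.2444  0.2466] 12.55
shift mm [ -3.786    2.0956 192.555 ] rot deg [ 0.0129 -0.009  -0.243 ] t 12.55
```

>>> {"api": "move_arm", "payload": {"targets": [[[-4, 2, 50], [0, 0, 0], 1], [[-4, 2, 100], [0, 0, 0], 1], [[-4, 2, 150], [0, 0, 0], 1], [[-4, 2, 185], [0, 0, 0], 1], [[-4, 2, 185], [0, 0, 0], 1], [[-4, 2, 185], [0, 0, 0], 1]]}}

```text
time: 13.3
tool_pos: [0.5311, -0.249, 0.0633]
ee_rot: [3.139, 0.001, 1.646]
wrist_force: [0.4, -0.3, 1.2]
width: 0.0941
```

```bash
python3 - <<'E'
from h import *
o=status.get_obs();print(o['ee_rot'],o['tool_pos'],o['time'])
to([.5303,-.248,.054],[np.pi,0,1.65])
E
```

```text
[3.1392 0.0015 1.646 ] [ 0.5311 -0.249   0.0633] 13.3
shift mm [ 1.1203 -0.7901  9.3275] rot deg [ 0.1369  0.085  -0.2293] t 13.3
```

>>> {"api": "move_arm", "payload": {"targets": [[[1, -0.5, 8.5], [0, 0, 0], 0], [[1, -0.5, 8.5], [0, 0, 0], -1], [[1, -0.5, 8.5], [0, 0, 0], -1], [[1, -0.5, 8.5], [0, 0, 0], -1], [[1, -0.5, 8.5], [0, 0, 0], -1], [[1, -0.5, 8.5], [0, 0, 0], -1], [[1, -0.5, 8.5], [0, 0, 0], -1], [[1, -0.5, 8.5], [0, 0, 0], -1], [[1, -0.5, 8.5], [0, 0, 0], -1], [[1, -0.5, 8.5], [0, 0, 0], -1]]}}

```text
time: 14.55
tool_pos: [0.5298, -0.2479, 0.0531]
ee_rot: [3.141, 0.0, 1.646]
wrist_force: [2.6, -0.8, 0.1]
width: 0.0276
```

```bash
python3 - <<'E'
from h import *
o=status.get_obs();print(o['ee_rot'],o['tool_pos'],o['width'],o['wrist_force'],o['wrist_torque'])
E
```

```text
[3.1407 0.0001 1.6456] [ 0.5298 -0.2479  0.0531] 0.02757546708905059 [ 2.6226 -0.7968  0.0705] [-0.0254 -0.2956 -0.0279]
```

>>> {"api": "move_arm", "payload": {"targets": [[[0, 0, -10], [0, 0, 0], -1], [[0, 0, -25], [0, 0, 0], -1], [[0, 0, -50], [0, 0, 0], -1], [[0, 0, -90], [0, 0, 0], -1], [[0, 0, -130], [0, 0, 0], -1], [[0, 0, -130], [0, 0, 0], -1], [[0, 0, -130], [0, 0, 0], -1]]}}

```text
time: 15.42
tool_pos: [0.5283, -0.2474, 0.1815]
ee_rot: [-3.139, -0.002, 1.645]
wrist_force: [-0.2, 0.3, -4.0]
width: 0.0279
```

```bash
cat > g.py <<'E'
from h import *
S=np.array([.6037,-.0349,.0877]); yd=.078; L=.0451
n=np.array([np.sin(.4363)*np.sin(yd),-np.sin(.4363)*np.cos(yd),np.cos(.4363)])
x=np.array([-np.cos(.4363)*np.sin(yd),np.cos(.4363)*np.cos(yd),np.sin(.4363)])
RT=R.from_matrix(np.c_[x,np.cross(-n,x),-n])
def pose(h,dx=0): return S+n*(L+h)+x*dx
E
python3 - <<'E'
from g import *
o=status.get_obs();print(o['ee_rot'],o['tool_pos'],o['width'],o['wrist_force'])
print(RT.as_euler('xyz'),pose(.055,-.035)); to(pose(.055,-.035),Rm=RT)
E
```

```text
[-3.1389 -0.0017  1.6455] [ 0.5283 -0.2474  0.1815] 0.027889851447227117 [-0.2435  0.2873 -3.9587]
[-3.1416 -0.4363  1.6488] [ 0.6095 -0.1087  0.1636]
shift mm [132.2574  91.2991  17.8588] rot deg [-0.1083 24.9025 -0.2213] t 15.425
```

>>> {"api": "move_arm", "payload": {"targets": [[[25, 18, -5], [0, 4, 0], -1], [[50, 36, -5], [0, 8, 0], -1], [[75, 54, -5], [0, 13, 0], -1], [[100, 72, 0], [0, 18, 0], -1], [[120, 85, 8], [0, 22, 0], -1], [[132, 91, 18], [0, 25, 0], -1], [[132, 91, 18], [0, 25, 0], -1], [[132, 91, 18], [0, 25, 0], -1], [[132, 91, 18], [0, 25, 0], -1]]}}

```text
time: 16.55
tool_pos: [0.6102, -0.1098, 0.1656]
ee_rot: [3.141, -0.435, 1.646]
wrist_force: [0.4, 0.2, -2.3]
width: 0.0281
```

```bash
python3 - <<'E'
from g import *
import pickle
o,im=snap('wrist','w4.png'); pickle.dump(o,open('w4.pkl','wb'))
print(o['tool_pos'],o['ee_rot'],o['time'],o['joint_positions'],o['width'])
print(proj('wrist',S+.023*n,o),proj('wrist',S,o),proj('wrist',S+.033*n,o))
Rt=R.from_euler('xyz',o['ee_rot'])
print('cap pred',proj('wrist',o['tool_pos']+Rt.apply([0,0,-.058]),o), 'mouth',Rt.inv().apply(S-o['tool_pos']))
cv2.imwrite('pics/w4c.png',cv2.resize(im[:,:,::-1][60:320,130:430],None,fx=2.3,fy=2.3,interpolation=2))
E
```

```text
[ 0.6102 -0.1098  0.1656] [ 3.1407 -0.4352  1.6457] 16.55 [-0.477   0.3816  1.1594  0.3801  1.8206 -0.4978] 0.028058212811588656
[281.9268 166.6368] [281.8221 162.603 ] [281.9782 168.6172]
cap pred [285.1375 315.8836] mouth [ 0.0353 -0.001   0.1023]
```

View pics/w4c.png

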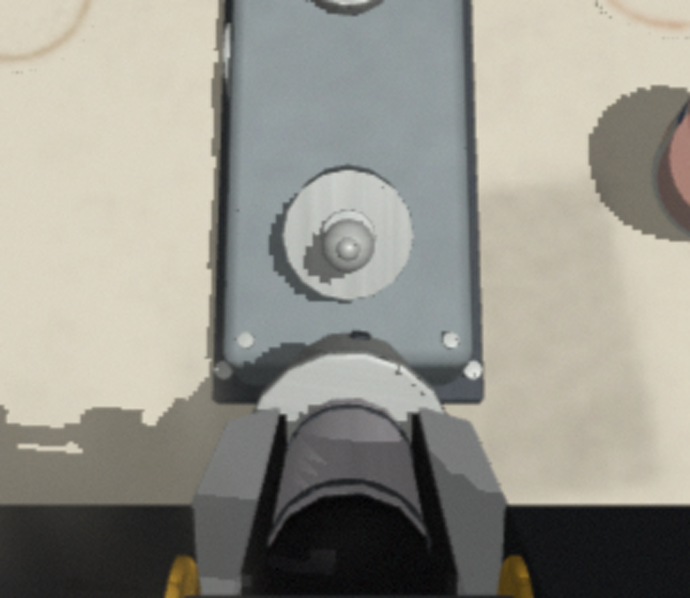

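The nipple head is at crop (348,243) and the flange centre at (348,233), both within about 1 px of the prediction. The collar's front arc peaks at (350,355); I use it to get the cartridge's offset in the fingers.

```bash
python3 - <<'E'
from g import *
import pickle
o=pickle.load(open('w4.pkl','rb')); Rt=R.from_euler('xyz',o['ee_rot'])
def pl(uv,z):
    p,d=ray('wrist',uv,o); p=Rt.inv().apply(p-o['tool_pos']); d=Rt.inv().apply(d); return p+d*(z-p[2])/d[2]
C=lambda u,v:(130+u/2.3,60+v/2.3)
print('collar top rim',pl(C(350,355),.0021),'sleeve rim',pl(C(350,335),.0451), pl(C(350,404),-.049))
z=.1023
print('ball',pl(C(348,243),z-.023),'flange',pl(C(348,233.5),z),'tip',pl(C(348,249),z-.033))
print('flange diam',pl(C(413,233),z)-pl(C(283,233),z))
for q in [(.024,0,.0021),(.019,0,.0451),(.014,0,-.058)]: print((proj('wrist',o['tool_pos']+Rt.apply(q),o)-[130,60])*2.3)
E
```

```text
collar top rim [ 0.0215 -0.0009  0.0021] sleeve rim [ 0.0157 -0.0009  0.0451] [ 0.027 -0.001 -0.049]
ball [ 0.036  -0.0014  0.0793] flange [ 0.0361 -0.0014  0.1023] tip [ 0.0355 -0.0014  0.0693]
flange diam [-0.      0.0425  0.    ]
[354.3481 344.0112]
[353.2325 323.0392]
[356.9795 504.8847]
```

>>> {"api": "move_arm", "payload": {"targets": [[[20, -0.5, 0], [0, 0, 0], -1], [[38.8, -0.5, 0], [0, 0, 0], -1], [[38.8, -0.5, 0], [0, 0, 0], -1], [[38.8, -0.5, 5], [0, 0, 0], -1], [[38.8, -0.5, 15], [0, 0, 0], -1], [[38.8, -0.5, 22], [0, 0, 0], -1], [[38.8, -0.5, 28], [0, 0, 0], -1], [[38.8, -0.5, 32], [0, 0, 0], -1], [[38.8, -0.5, 32], [0, 0, 0], -1]]}}

```text
time: 17.73
tool_pos: [0.6061, -0.0616, 0.1521]
ee_rot: [-3.141, -0.435, 1.645]
wrist_force: [-0.3, -1.7, -2.4]
width: 0.0276
```

```bash
cat > f.py <<'E'
from g import *
o=status.get_obs(); Rt=R.from_euler('xyz',o['ee_rot'])
print('t',o['time'],'F tool',Rt.inv().apply(o['wrist_force']),'M',Rt.inv().apply(o['wrist_torque']),'w',o['width'])
p=o['tool_pos'];print('axial height of mouth',1000*((p-S)@n-L),'lat x,y',1000*((p-S)@x),1000*((p-S)@np.cross(-n,x)),'ang',np.degrees((RT.inv()*Rt).as_rotvec()))
E
python3 f.py
```

```text
t 17.725 F tool [-2.4888 -0.4681  1.4355] M [ 0.22   -0.858   0.0006] w 0.027564652313747513
axial height of mouth 24.568149480682173 lat x,y 2.9379689773431723 0.2807797232148942 ang [-0.0727 -0.0624  0.2055]
```

>>> {"api": "move_arm", "payload": {"targets": [[[0, 0, 2], [0, 0, 0], -1], [[0, 0, 4], [0, 0, 0], -1], [[0, 0, 6], [0, 0, 0], -1], [[0, 0, 6], [0, 0, 0], -1]]}}

```text
time: 18.23
tool_pos: [0.6066, -0.0606, 0.1502]
ee_rot: [3.138, -0.432, 1.646]
wrist_force: [-3.0, -6.1, 7.3]
width: 0.0276
```

```bash
python3 f.py
```

```text
t 18.225 F tool [-2.3032 -3.3837 -9.074 ] M [ 0.8828 -0.9597  0.0402] w 0.027577286701781296
axial height of mouth 22.44062646849751 lat x,y 2.9279091422982044 0.8683886777740141 ang [-0.2939 -0.2397  0.1406]
```

Contact at a mouth height of 22 mm is just where the jaws should meet the head. Pushing on.

>>> {"api": "move_arm", "payload": {"targets": [[[0, 0, 1.5], [0, 0, 0], -1], [[0, 0, 3], [0, 0, 0], -1], [[0, 0, 3], [0, 0, 0], -1]]}}

```text
time: 18.6
tool_pos: [0.6069, -0.0597, 0.149]
ee_rot: [3.135, -0.432, 1.647]
wrist_force: [-2.5, -8.0, 11.0]
width: 0.0279
```

```bash
python3 f.py
```

```text
t 18.6 F tool [ -2.4676  -3.0508 -13.2906] M [ 1.0084 -0.8924  0.0541] w 0.027934707518937434
axial height of mouth 21.02677128348332 lat x,y 3.326335962420636 1.2935950472197941 ang [-0.4047 -0.2701  0.0897]
```

>>> {"api": "move_arm", "payload": {"targets": [[[0, -0.7, 0], [0, 0, 0], -1], [[-0.3, -1.3, 1.5], [0, 0, 0], -1], [[-0.3, -1.3, 3], [0, 0, 0], -1], [[-0.3, -1.3, 3], [0, 0, 0], -1]]}}

```text
time: 19.1
tool_pos: [0.6068, -0.058, 0.1447]
ee_rot: [3.133, -0.433, 1.647]
wrist_force: [0.3, -5.2, 4.6]
width: 0.0275
```

```bash
python3 f.py
```

```text
t 19.1 F tool [-2.8067 -0.0167 -6.3602] M [-0.1062 -0.8235  0.0481] w 0.02746520565123379
axial height of mouth 16.435163003101945 lat x,y 2.9979997292566405 1.277607297830736 ang [-0.5304 -0.2134  0.0809]
```

>>> {"api": "move_arm", "payload": {"targets": [[[-0.3, 0, 1.5], [0, 0, 0], -1], [[-0.5, 0, 3], [0, 0, 0], -1], [[-0.5, 0, 5], [0, 0, 0], -1], [[-0.5, 0, 5], [0, 0, 0], -1], [[-0.5, 0, 5], [0, 0, 0], -1]]}}

```text
time: 19.73
tool_pos: [0.6047, -0.0552, 0.1369]
ee_rot: [3.141, -0.435, 1.645]
wrist_force: [2.4, -5.2, 1.8]
width: 0.0277
```

```bash
python3 f.py
```

```text
t 19.725 F tool [-4.1129  2.0521 -3.945 ] M [-0.3392 -1.0139  0.0524] w 0.027697513099622543
axial height of mouth 8.063539988470863 lat x,y 2.3222910571639988 -0.6015296816391551 ang [-0.1304 -0.067   0.177 ]
```

Force fell and the height reads 8 mm, so it has snapped. Now pushing home and easing the lateral load.

>>> {"api": "move_arm", "payload": {"targets": [[[-0.5, 0.5, 1], [0, 0, 0], -1], [[-1, 0.7, 3], [0, 0, 0], -1], [[-1, 0.7, 5], [0, 0, 0], -1], [[-1, 0.7, 7], [0, 0, 0], -1], [[-1, 0.7, 9], [0, 0, 0], -1], [[-1, 0.7, 9], [0, 0, 0], -1], [[-1, 0.7, 9], [0, 0, 0], -1]]}}

```text
time: 20.6
tool_pos: [0.6047, -0.0522, 0.1299]
ee_rot: [3.141, -0.435, 1.646]
wrist_force: [-1.7, -5.7, 8.6]
width: 0.0278
```

```bash
python3 f.py
```

```text
t 20.6 F tool [ -1.4342  -2.0849 -10.1321] M [ 0.531  -0.6784 -0.0317] w 0.027809685652797345
axial height of mouth 0.4996967404873598 lat x,y 2.1059858810276557 -0.32690431635319595 ang [-0.1226 -0.0496  0.1325]
```

>>> {"api": "move_arm", "payload": {"targets": [[[0, 0.3, 1.5], [0, 0, 0], -1], [[0, 0.3, 3], [0, 0, 0], -1], [[0, 0.3, 3], [0, 0, 0], -1], [[0, 0.3, 3], [0, 0, 0], -1]]}}

```text
time: 21.1
tool_pos: [0.6048, -0.0521, 0.1296]
ee_rot: [3.139, -0.434, 1.647]
wrist_force: [-4.8, -9.4, 16.8]
width: 0.0278
```

```bash
python3 f.py; python3 - <<'E'
from h import *
_,a=snap('side','s5.png'); _,b=snap('scene','c5.png')
a=cv2.resize(a[150:300,220:340,::-1],(400,500),interpolation=2); b=cv2.resize(b[150:290,210:322,::-1],(400,500),interpolation=2)
cv2.imwrite('pics/final.png',np.hstack([a,b]))
E
```

```text
t 21.1 F tool [ -1.1512  -5.4382 -19.0243] M [ 1.2569 -0.4615  0.0552] w 0.027760365116983366
axial height of mouth 0.1143695389663052 lat x,y 2.093271002007686 -0.2522144829773396 ang [-0.1744 -0.1468  0.0983]
```

View pics/final.png

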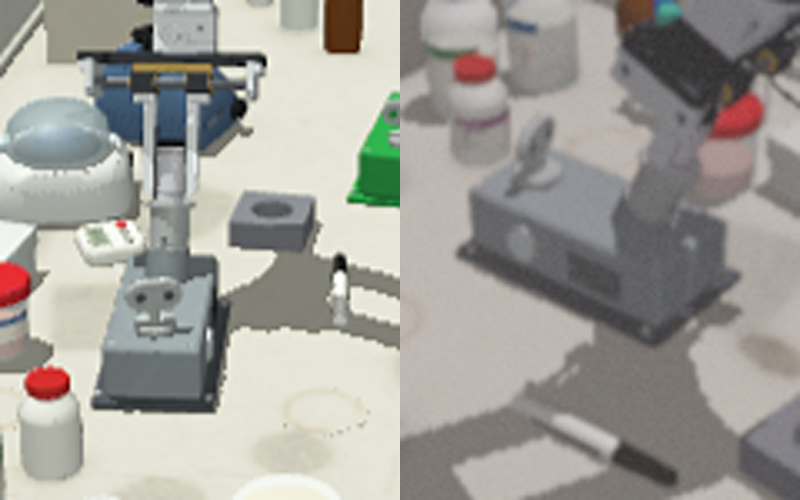

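The cartridge sits squarely on the nipple, the stand is empty, and the timer and marker are in place. The force rose 9 N over 0.4 mm, so the mouth is hard on the flange. Easing the side load a little and letting it settle.

>>> {"api": "move_arm", "payload": {"targets": [[[0, -0.5, 0], [0, 0, 0], -1], [[0, -0.8, 0], [0, 0, 0], -1], [[0, -0.8, 0], [0, 0, 0], -1], [[0, -0.8, 0], [0, 0, 0], -1]]}}

```text
time: 21.7
tool_pos: [0.6047, -0.0521, 0.1296]
ee_rot: [3.138, -0.434, 1.647]
wrist_force: [-3.0, -8.9, 15.6]
width: 0.0273
```

```bash
python3 f.py; python3 -c "
from h import *
print(status.get_obs()['qvel']); print(order.close_job())"
```

```text
t 21.7 F tool [ -1.2511  -3.5767 -17.8334] M [ 0.9304 -0.5311  0.1003] w 0.0273292424701463
axial height of mouth 0.14518223879735753 lat x,y 2.1357400870824366 -0.35048582339370604 ang [-0.2698 -0.1537  0.0803]
[-0.002  -0.0004  0.0011 -0.      0.0005  0.0015]
the job is handed in; nothing more can be done
None
```

I wound the key to its stop, then took the cartridge from its stand and pressed it onto the grey doser's nipple. I handed the job in at 21.7 s, still gripping it and pushing down. No verdict came back. The key, jaw and valve values below are inferred from forces and positions, since those joints cannot be read.

- **Key:** I wound it clockwise in part turns, loosening and regripping twice on the way. At the end the torque rose from 0.21 to 0.63 N m while the wing gave in the pads. That means it reached the stop, at about 2.9 rad.
- **Cartridge:** The jaws met the head with the mouth about 22 mm off the flange and gave way at 16 mm. They snapped behind the head at about 8 mm.
- **Final hold:** The mouth is within about 0.2 mm of the flange along the axis, with the tool pushing down at about 18 N. The tilt error is about 0.3°, the gripper reads 27 mm, and the arm is at rest.
- **Bystanders:** In the last pictures the timer and marker are where they were, and the stand is empty. I did not measure them, and the petri dish was barely in view.

**Checks that disagreed:**
- The first estimate from the scene and side cameras was about 8 mm off in y from the wrist camera. I used the wrist camera.
- The cartridge sits about 2 to 3 mm off-centre in the fingers along tool x. I corrected for this before pressing it on.
- A side load of about 3.6 N remained at hand-in.

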